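# Emboss the chop mark on a finished print

### The job

Take the brass embossing seal from its wooden rest and press it squarely inside the red outline on the print, pushing straight down with a steady force of about 13 N for two seconds (never more than 24 N), then lift it cleanly; it must stay upright and inside the outline for as long as it touches the print. Stand the seal back in its rest and leave the ink bottle and the water jar undisturbed.

Things in the scene. Friction and masses are not known exactly. Their poses are not given: they have to be found in the camera images.
- seal: the hand seal (loose, about 0.25 kg, 90 mm high): a brass die 26 x 40 x 12 mm (x, y, z) at the foot, above it a steel collar up to 18 mm and a pale wooden handle 20 x 30 mm in section (x, y) from 18 to 85 mm with a brass cap up to 90 mm. Origin at the centre of the flat underside, z up through the handle, y along the long side. The handle is best pinched across its 20 mm width (along x), 60 to 70 mm above the underside. Turned half round about z it serves just as well.
- seal_center (a point): the middle of the seal, on its axis 45 mm above its underside; same axes as the seal
- seal_face (a point): the centre of the seal's flat underside (the embossing face); same axes as the seal
- rest: dark wooden tray, fixed, 46 x 60 mm outside (x, y), in which the seal stands: floor 4 mm above the table, wall top 14 mm above the table, inside 32 x 46 mm, so the seal has 3 mm of play on every side. Origin at the centre of its underside on the table, y along its long side. With the seal seated, the seal's underside is 4 mm and its middle 49 mm above this origin.
- bed: embossing bed, fixed: wooden frame 176 x 136 mm (x, y), 16 mm high; within it a sprung felt bed 148 x 108 mm carries a stiff white print (blue linocut picture and a red outline). Origin at the centre of the underside on the table. Felt and print move straight down together under load, giving way about 1 mm for each 3.5 N, for 10 mm, then hard. The force rules count all contact of the seal with the bed.
- bed_mark (a point): the centre of the red outline seen from above; the outline is 34 x 48 mm inside (x, y; x and y as the bed's), so the 26 x 40 mm die with its long side along y has 4 mm to spare all round. This point lies at the height of the wooden frame's top, 16 mm above the table; the print's surface above it is higher by an unknown 8 to 20 mm that differs each time (packing under the felt) and must be found by feel.
- ink_blue_center (a point): middle of a blue square ink bottle with black cap, 46 x 46 x 62 mm, loose, a bystander
- water_jar_center (a point): middle of a grey-blue round jar, 60 mm across, 56 mm high, loose, a bystander
There are look-alikes about, which are no part of the job. What is meant by the seal is not blue, orange or purple, and is the smaller of those in its own colour.

How it is judged:
On the way, in this order (a step that is already met when the one before it is completed fails the run):
1. the seal is lifted out of its rest (z of seal_center in the frame of rest above 0.075 m), for 0.1 s.
2. the seal is pressed on the print with 9 to 17 N for 1.2 s without a break, upright and inside the outline (contact force between seal and bed between 9 and 17 N and angle between seal_center's own z axis and vertical below 0.08 rad and x of seal_face in the frame of bed_mark between -0.006 and 0.006 m and y of seal_face in the frame of bed_mark between -0.006 and 0.006 m and angle between the x axis of seal_face and the x axis of bed_mark, either way round below 0.21 rad), for 1.2 s.
At the end, for the whole second after the job is handed in: the seal stands upright (within 4 degrees), at rest and released, fully down in its rest: its middle within 7 mm of the rest's axis in x and y and 45 to 52 mm above the rest's underside (x of seal_center in the frame of rest between -0.007 and 0.007 m and y of seal_center in the frame of rest between -0.007 and 0.007 m and z of seal_center in the frame of rest between 0.045 and 0.052 m and angle between seal_center's own z axis and vertical below 0.07 rad and linear speed of seal below 0.01 m/s); the robot touches nothing.
It fails at once if the seal presses on the bed with more than 24 N (contact force between seal and bed above 24 N).
It fails at once if the seal presses on the bed (over 2 N) while more than 6 mm off the outline's centre in x or y, turned over 12 degrees to it or tilted over 7 degrees: placed wrongly, slid or twisted (contact force between seal and bed above 2 N and (x of seal_face in the frame of bed_mark above 0.006 m or x of seal_face in the frame of bed_mark below -0.006 m or y of seal_face in the frame of bed_mark above 0.006 m or y of seal_face in the frame of bed_mark below -0.006 m or angle between the x axis of seal_face and the x axis of bed_mark, either way round above 0.21 rad or angle between seal_center's own z axis and vertical above 0.122 rad)).
It fails at once if the ink bottle is moved over 20 mm or tipped (distance of ink_blue_center from where it was at the start of the episode above 0.02 m or angle between ink_blue_center's own z axis and vertical above 0.3 rad).
It fails at once if the water jar is moved over 20 mm or tipped (distance of water_jar_center from where it was at the start of the episode above 0.02 m or angle between water_jar_center's own z axis and vertical above 0.3 rad).
It also fails if it takes over 59 s, if anything falls off the work surface, if the arm or the gripper's body presses on something with over 40 N, if the wrist force passes 120 N, or if a joint passes its speed limit or range.

### The arm

A 6-joint arm with a two-finger parallel gripper is mounted at the origin on the work surface; the furniture and walls round the work are solid. World frame = base frame: x ahead of the robot, y to its left, z up, the work surface at z = 0. Lengths are in m, angles in rad, forces in N, time in s.
With the tool pointing down it reaches from about 0.25 to 0.725 m from the base axis. Payload 4 kg.
Tool frame: the origin (TCP) lies midway between the tips of the shut fingers; the grasp point (between the pads) lies 19 mm behind it; z points along the fingers, y is the line along which they close (so a half turn about z gives the same grasp; the last joint's range is limited). The gripper opens to 85 mm and grips with 20 to 120 N. Pads are 22 mm wide; open, the fingers measure 114 mm over their backs; the gripper's body (76 mm by 85 mm) begins 54 mm behind the grasp point. The pads swing forward as they close: fully open they stand 13 mm farther back than shut.
Start: joints at [1.347, 0.241, 0.005, 1.335, 0, 1.571], TCP at [0.111, 0.488, 0.231] pointing down, gripper open.
Joint ranges: [-2.72, 2.72], [-1.05, 1.87], [-1.09, 1.28], [-1.99, 2.15], [-1.42, 1.44], [-3.14, 3.14]. Speed limits (rad/s): [2.79, 2.79, 3.14, 3.14, 3.14, 3.14].

### API

Orientations are given as a unit quaternion [x, y, z, w].
In Python, from workcell import bot gives the robot as it stands. The module is installed in compiled form; this text tells all that it offers.
- The arm moves only by the tool jog_arm, never from a script. Its argument "deltas" is a list of rows, each an object with "fingers": the opening, from 0 (shut) to 1 (fully open); "delta_pos": the shift along the tool's x, y, z normalised to -1 to 1, where 1 is 300 mm, a list of three; "yaw": the turn about the tool's z normalised to -1 to 1, where 1 is pi/4 rad. A call has 1 to 12 rows; each row is the pose to reach, as a shift and turn from the pose commanded when the call began, along the tool's axes at that moment; what a row does not reach only later rows make up. A row lasts 1/10 s, in which the tool goes at most 50 mm and 8.59 degrees, less where a joint would pass 70% of its speed; a pose out of reach is approached as far as the arm can. A call with a number of a shift or a turn outside -1 to 1 is refused whole. A call with a gripper value outside its range is refused whole. The fingers move at their own pace and stop on an object; the grip force is fixed at half the most. Time passes only in rows, so rows that repeat a pose let the fingers close. It gives the time, the measured TCP pose, the force, the opening and the grip force at its end, in the units of the state.
- bot.get_obs(): the state, without advancing time (a new reading comes with each control period).
- bot.camera(name): name is "scene" or "side" or "wrist"; returns a dict with "image" (400x640x3 uint8, red, green, blue), "range_z" (400x640 float32, m along the optical axis (not along the pixel's ray), 0 where there is no reading), "fx", "fy", "cx", "cy" (pixels), "rvec" (rotation vector, rad) and "tvec" (3), from world to camera coordinates, as OpenCV has them. Camera axes: x right, y down, z forward; pixel columns grow to the right and rows downward; lengths in m; the calibration is good to about 2 mm. The wrist camera is an equidistant fisheye: a pixel r from the principal point sees the ray r / f radians off the axis. A picture is of the moment at which its call begins.
- bot.job_done(): hands the job in; it is judged then, once.
The state is a dict: "clock": time; "joint_pos": joint angles; "joint_vel": joint speeds; "tau": joint torques, N m; "eef_pos": TCP position; "tool_rot": TCP orientation; "ft_force": force on the tool from outside, world axes, zero at the start; "ft_torque": the same for the moment, N m; "grip_width": finger opening in m; "grasp_force": force on a finger pad.
Only numpy, scipy, OpenCV 4.12 (cv2) and the standard library are available. Lean on these libraries where they do the work, as an engineer would, in place of code of your own. Each camera call takes 0.05 s, during which the arm holds its last target. There are 200 camera calls.

## Working session

There is one attempt and no reset: what is moved stays moved. The work goes in short steps, Python scripts to look and compute and a tool call to move; the robot and the scene stay as the last step left them, time stands still between calls to the robot, and variables do not carry over. Pictures are saved under pics/ and viewed, at most 10 in all, crops included, and the job is handed in when it is done.

Besides the shell and the picture viewer there is one more tool, called after "Request:" as name(argument=value, ...), one argument or row to a line, values as JSON. jog_arm: Moves the arm, as the interface text tells. Scaled input: -1 to 1 covers 300 mm each way for a shift and pi/4 rad each way for a turn. Its arguments: {"type":"object","properties":{"deltas":{"type":"array","items":{"type":"object","properties":{"fingers":{"type":"number"},"delta_pos":{"type":"array","items":{"type":"number"}},"yaw":{"type":"number"}}}}},"required":["deltas"]}

```bash
mkdir -p pics; cat > h.py <<'E'
import numpy as np, cv2
from workcell import bot
def grab(name):
    c=bot.camera(name); R=cv2.Rodrigues(np.array(c['rvec'],float))[0]; t=np.array(c['tvec'],float).ravel()
    c['R']=R; c['C']=-R.T@t; c['t']=t; c['name']=name; return c
def ray(c,u,v):
    x=(np.asarray(u,float)-c['cx'])/c['fx']; y=(np.asarray(v,float)-c['cy'])/c['fy']
    if c['name']=='wrist':
        th=np.hypot(x,y); s=np.where(th>1e-9,np.sin(th)/np.maximum(th,1e-9),1); d=np.stack([x*s,y*s,np.cos(th)],-1)
    else: d=np.stack([x,y,np.ones_like(x)],-1)
    return d@c['R']
def onplane(c,u,v,z):
    d=ray(c,u,v); return c['C']+d*((z-c['C'][2])/d[...,2])[...,None]
def cloud(c):
    v,u=np.mgrid[0:400,0:640]; d=ray(c,u,v); dc=d@c['R'].T
    return c['C']+d*(c['range_z']/dc[...,2])[...,None]
def save(c,n): cv2.imwrite('pics/'+n+'.png',c['image'][...,::-1])
E
python3 - <<'E'
from h import *
import pickle
for n in('scene','side','wrist'):
    c=grab(n); save(c,n); pickle.dump(c,open(n+'.pkl','wb')); print(n,c['C'],c['R'][2],c['fx'],(c['range_z']>0).mean())
print(bot.get_obs())
a=[cv2.imread(f'pics/{n}.png') for n in('scene','side')]
E
```

```text
scene [ 0.07228281 -0.50289217  0.63481011] [ 0.55316829  0.50482725 -0.66268717] 361.7868498504946 0.996171875
side [ 0.36862725 -0.93543453  0.53525769] [ 0.18693084  0.86568069 -0.46438541] 442.8857574437054 0.9958359375
wrist [0.04405136 0.50233273 0.37360004] [ 0.26342777 -0.06209579 -0.96267851] 309.70691628693146 0.986453125
{'clock': 0.15, 'joint_pos': array([ 1.34699375e+00,  2.41240113e-01,  4.04868413e-03,  1.33521341e+00,
       -1.44898226e-05,  1.57079061e+00]), 'joint_vel': array([-1.99550458e-04, -1.29656718e-03,  4.94330308e-03,  7.48390394e-04,
        9.80789010e-05, -1.47423271e-03]), 'tau': array([ 9.71498921e-04, -3.72634721e+01,  2.52638590e+01,  1.23750200e-02,
        2.43472562e-05,  2.49778225e-07]), 'eef_pos': array([0.11086783, 0.48706386, 0.2306231 ]), 'tool_rot': array([ 1.11665016e-01,  9.93745580e-01, -8.00033589e-04, -8.26121509e-05]), 'ft_force': array([-0.31793393, -0.35867474,  0.87977267]), 'ft_torque': array([-0.00376299, -0.02419192, -0.07503637]), 'grasp_force': 0.0, 'grip_width': 0.08527327626616936}
```

View pics/scene.png

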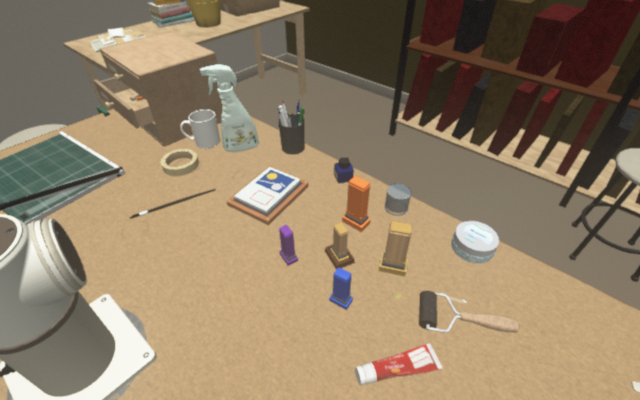

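View pics/side.png

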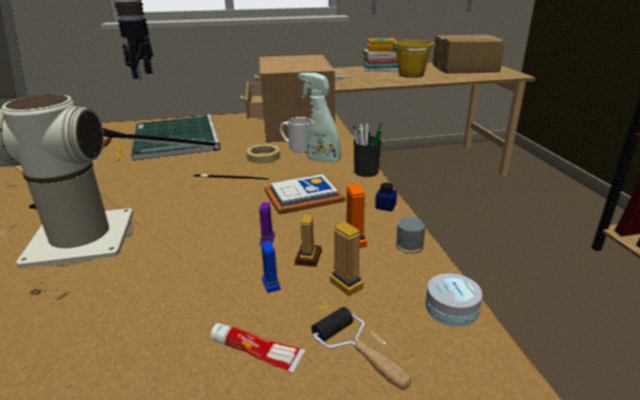

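Scene picture: brass/wood candidates are the small one in a dark tray at (340,243) (side (308,240)) and a larger one at (396,248) (side (346,258)). Blue (342,288), orange (357,203) and purple (288,244) are excluded by colour. The small one in the tray fits. The bed is at (268,192), the ink bottle at (344,170) and the jar at (398,199). I'll confirm with an enlarged crop and measure.

```bash
python3 - <<'E'
from h import *
import pickle
s=pickle.load(open('scene.pkl','rb')); d=pickle.load(open('side.pkl','rb'))
f=lambda c,x0,y0,w,h:cv2.resize(np.ascontiguousarray(c['image'][y0:y0+h,x0:x0+w,::-1]),(400,300),interpolation=cv2.INTER_CUBIC)
cv2.imwrite('pics/crop1.png',np.vstack([np.hstack([f(s,310,205,120,90),f(s,220,155,100,75)]),np.hstack([f(d,280,200,120,90),f(d,255,160,100,75)])]))
P=cloud(s);Q=cloud(d)
def box(P,c,lo,hi,im):
    m=((P>lo)&(P<hi)).all(-1); return P[m]
for n,PP,pts in(('scene',P,[(340,229),(340,245),(396,230),(268,190),(288,230),(342,275),(357,183),(344,165),(398,190)]),('side',Q,[(308,218),(308,240),(346,230),(303,190),(265,206),(269,248),(355,190),(386,195),(411,225)])):
    for u,v in pts: print(n,u,v,PP[v,u].round(4))
E
```

```text
scene 340 229 [ 0.4783 -0.1946  0.0951]
scene 340 245 [ 0.4693 -0.2034  0.0602]
scene 396 230 [ 0.523  -0.2946  0.1269]
scene 268 190 [0.5105 0.0674 0.0313]
scene 288 230 [ 0.4089 -0.1137  0.0907]
scene 342 275 [ 0.3955 -0.267   0.0902]
scene 357 183 [ 0.584  -0.1551  0.1297]
scene 344 165 [ 0.6975 -0.0315  0.0548]
scene 398 190 [ 0.7043 -0.1957  0.055 ]
side 308 218 [ 0.4846 -0.1917  0.0963]
side 308 240 [ 0.4809 -0.2051  0.054 ]
side 346 230 [ 0.5331 -0.3024  0.1287]
side 303 190 [0.5137 0.0596 0.0315]
side 265 206 [ 0.407  -0.1143  0.0917]
side 269 248 [ 0.4002 -0.2707  0.0909]
side 355 190 [ 0.5872 -0.1637  0.1321]
side 386 195 [ 0.7021 -0.0338  0.0415]
side 411 225 [ 0.6983 -0.202   0.0565]
```

View pics/crop1.png

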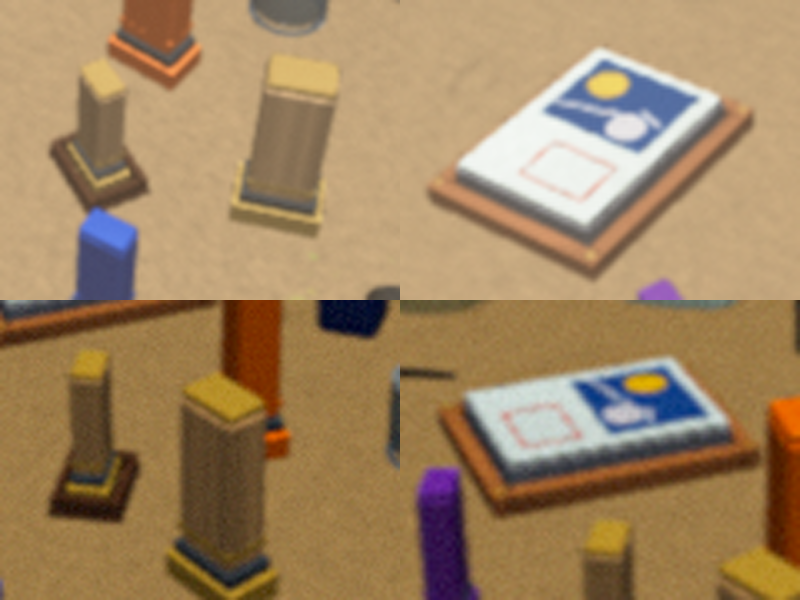

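The crop confirms it: the small seal stands in its dark tray (upper left at (95,130), lower left at (90,430)), and the red outline is on the white half of the print. Now the coarse numbers.

```bash
cat > m.py <<'E'
from h import *
def rect(xy):
    (c,s,a)=cv2.minAreaRect(np.asarray(xy,np.float32)*1000)
    b=cv2.boxPoints((c,s,a)); e=[b[1]-b[0],b[2]-b[1]]; L=max(e,key=np.linalg.norm)
    return np.round(np.array(c)/1000,4),np.round(sorted(s),1),round(np.degrees(np.arctan2(L[1],L[0]))%180,1)
def mask(c,lo,hi,P=None,near=None,r=.05):
    hsv=cv2.cvtColor(c['image'],cv2.COLOR_RGB2HSV); m=cv2.inRange(hsv,np.array(lo),np.array(hi))>0
    if near is not None: m&=(np.hypot(P[...,0]-near[0],P[...,1]-near[1])<r)
    return m
def red(c,P,near,z):
    im=c['image'].astype(int); m=(im[...,0]-im[...,1]>25)&(im[...,0]-im[...,2]>15)&(np.hypot(P[...,0]-near[0],P[...,1]-near[1])<.045)&(P[...,2]>z-.006)
    m=m.astype(np.uint8); n,l,st,_=cv2.connectedComponentsWithStats(cv2.dilate(m,np.ones((3,3))))
    k=1+np.argmax(st[1:,4]); v,u=np.nonzero((l==k)&(m>0)); return u,v,onplane(c,u,v,z)[:,:2]
def zsel(P,near,r,zlo,zhi): 
    m=(np.hypot(P[...,0]-near[0],P[...,1]-near[1])<r)&(P[...,2]>zlo)&(P[...,2]<zhi); return m
E
python3 - <<'E'
from m import *
import pickle
for n in('scene','side'):
    c=pickle.load(open(n+'.pkl','rb'));P=cloud(c)
    m=zsel(P,(.482,-.195),.03,.0905,.11); print(n,'cap',rect(P[m][:,:2]),np.median(P[m][:,2]),m.sum())
    m=zsel(P,(.482,-.195),.05,.008,.020); print(' tray',rect(P[m][:,:2]))
    m=zsel(P,(.51,.065),.13,.010,.045); print(' bed',rect(P[m][:,:2]))
    m=zsel(P,(.51,.065),.13,.0285,.045); print(' print',rect(P[m][:,:2]),np.median(P[m][:,2]))
    u,v,X=red(c,P,(.475,.055),.0315); print(' red',rect(X),u.mean(),v.mean(),len(u))
E
```

```text
scene cap (array([ 0.4826, -0.1933]), array([18.3, 29.3]), np.float32(67.8)) 0.09328784087368713 99
 tray (array([ 0.4828, -0.1928]), array([44.3, 59.5]), np.float32(67.1))
 bed (array([0.5188, 0.0761]), array([138.6, 176.9]), np.float32(9.0))
 print (array([0.5192, 0.0763]), array([105.2, 144.9]), np.float32(8.8)) 0.02957038137517154
 red (array([0.4791, 0.0342]), array([2.2, 8.4]), np.float32(11.9)) 267.8 201.8 5
side cap (array([ 0.4801, -0.1921]), array([18.8, 29.6]), np.float32(64.9)) 0.09518550803389617 92
 tray (array([ 0.4807, -0.1914]), array([45. , 58.8]), np.float32(67.6))
 bed (array([0.5166, 0.0777]), array([138.2, 176.4]), np.float32(9.1))
 print (array([0.5164, 0.0802]), array([109.4, 147.3]), np.float32(10.1)) 0.031666633818286216
 red (array([0.4635, 0.0603]), array([ 3.6, 47.6]), np.float32(95.2)) 282.85714285714283 191.0 7
```

```bash
cat > go.py <<'E'
import sys
from m import *
from scipy.spatial.transform import Rotation as Ro
def delta(x,y,z,ydeg=None):
    o=bot.get_obs(); R=Ro.from_quat(o['tool_rot']).as_matrix(); p=np.array(o['eef_pos'])
    d=R.T@(np.array([x,y,z])-p)/.3; cur=np.degrees(np.arctan2(R[1,1],R[0,1]))
    yw=0 if ydeg is None else -((ydeg-cur+90)%180-90)/45
    print('clock',round(o['clock'],2),'p',p.round(4),'yaxis',cur.round(2),'tilt',np.degrees(np.arccos(-R[2,2])).round(2),'F',np.round(o['ft_force'],2),'w',round(o['grip_width'],4),'gf',round(o['grasp_force'],1))
    print('delta',d.round(4),'yaw',round(yw,4))
if __name__=='__main__': delta(*map(float,sys.argv[1:]))
E
python3 - <<'E'
from go import *
import pickle
delta(.29,.27,.2,40);delta(.475,.06,.16,9)
for n in('scene','side'):
    P=cloud(pickle.load(open(n+'.pkl','rb')));m=(P[...,2]>.06)&(P[...,2]<.4)&(P[...,0]>.2)&(P[...,0]<.75)&(P[...,1]>.1)&(P[...,1]<.6)
    q=(P[m]*20).round()/20; print(np.unique(q[:,:2],axis=0).tolist())
E
```

```text
clock 0.15 p [0.1109 0.4871 0.2306] yaxis 77.18 tilt 0.09 F [-0.32 -0.36  0.88] w 0.0853 gf 0.0
delta [-0.7428 -0.5728  0.103 ] yaw 0.8262
clock 0.15 p [0.1109 0.4871 0.2306] yaxis 77.18 tilt 0.09 F [-0.32 -0.36  0.88] w 0.0853 gf 0.0
delta [-1.4994 -1.1183  0.2372] yaw 1.5151
[[0.2, 0.45], [0.4, 0.5], [0.4, 0.55], [0.4, 0.6], [0.45, 0.5], [0.45, 0.55], [0.45, 0.6], [0.5, 0.45], [0.5, 0.5], [0.5, 0.55], [0.5, 0.6], [0.55, 0.3], [0.55, 0.35], [0.55, 0.4], [0.55, 0.45], [0.55, 0.5], [0.55, 0.55], [0.55, 0.6], [0.6, 0.3], [0.6, 0.35], [0.6, 0.4], [0.6, 0.45], [0.6, 0.5], [0.6, 0.55], [0.6, 0.6], [0.65, 0.3], [0.65, 0.5], [0.65, 0.55], [0.65, 0.6], [0.7, 0.15], [0.7, 0.2], [0.7, 0.5], [0.7, 0.55], [0.7, 0.6], [0.75, 0.15], [0.75, 0.2], [0.75, 0.25]]
[[0.2, 0.45], [0.4, 0.5], [0.4, 0.55], [0.4, 0.6], [0.45, 0.5], [0.45, 0.55], [0.45, 0.6], [0.5, 0.4], [0.5, 0.45], [0.5, 0.5], [0.5, 0.55], [0.5, 0.6], [0.55, 0.3], [0.55, 0.35], [0.55, 0.4], [0.55, 0.45], [0.55, 0.5], [0.55, 0.55], [0.55, 0.6], [0.6, 0.3], [0.6, 0.35], [0.6, 0.4], [0.6, 0.45], [0.6, 0.5], [0.6, 0.55], [0.6, 0.6], [0.65, 0.3], [0.65, 0.35], [0.65, 0.5], [0.65, 0.55], [0.65, 0.6], [0.7, 0.15], [0.7, 0.2], [0.7, 0.25], [0.7, 0.5], [0.7, 0.55], [0.7, 0.6], [0.75, 0.15], [0.75, 0.2], [0.75, 0.25]]
```

```bash
python3 - <<'E'
from go import *
import pickle
for n in('scene','side'):
    P=cloud(pickle.load(open(n+'.pkl','rb')));m=(P[...,2]>.04)&(P[...,2]<.4)&(P[...,0]>.05)&(P[...,0]<.36)&(P[...,1]>.2)&(P[...,1]<.6)
    q=P[m]; print(len(q),q.min(0),q.max(0), q[q[:,2].argmax()]); v,u=np.nonzero(m); print(u.min(),u.max(),v.min(),v.max())
E
```

```text
743 [0.05023672 0.41001264 0.0400867 ] [0.28933641 0.4424412  0.09681065] [0.05184527 0.41184256 0.09681065]
7 116 169 207
1820 [0.05031046 0.41005505 0.04003951] [0.29416367 0.55737664 0.39997173] [0.1117297  0.45137989 0.39997173]
118 215 22 145
```

The trimmer arm stays below 0.10 m, so the path at 0.2 m is clear. First I move over the bed.

Request:
jog_arm(
  deltas=[
    {"fingers":1,"delta_pos":[-0.12,-0.1,0.0],"yaw":0.18},
    {"fingers":1,"delta_pos":[-0.25,-0.2,0.03],"yaw":0.36},
    {"fingers":1,"delta_pos":[-0.37,-0.3,0.05],"yaw":0.5},
    {"fingers":1,"delta_pos":[-0.5,-0.4,0.08],"yaw":0.65},
    {"fingers":1,"delta_pos":[-0.62,-0.48,0.1],"yaw":0.8},
    {"fingers":1,"delta_pos":[-0.743,-0.573,0.1],"yaw":0.826},
    {"fingers":1,"delta_pos":[-0.743,-0.573,0.1],"yaw":0.826},
    {"fingers":1,"delta_pos":[-0.743,-0.573,0.1],"yaw":0.826},
  ],
)

```text
clock: 0.95
eef_pos: [0.2907, 0.2696, 0.2012]
tool_rot: [0.424, 0.906, -0.0, -0.0]
ft_force: [-0.6, 0.6, -0.1]
grip_width: 0.0853
grasp_force: 0.0
```

```bash
python3 go.py .475 .06 .16 9
```

```text
clock 0.95 p [0.2907 0.2696 0.2012] yaxis 39.81 tilt 0.03 F [-0.62  0.55 -0.09] w 0.0853 gf 0.0
delta [-0.9301  0.0247  0.137 ] yaw 0.6847
```

Request:
jog_arm(
  deltas=[
    {"fingers":1,"delta_pos":[-0.15,0.0,0.02],"yaw":0.12},
    {"fingers":1,"delta_pos":[-0.3,0.01,0.05],"yaw":0.24},
    {"fingers":1,"delta_pos":[-0.45,0.01,0.07],"yaw":0.36},
    {"fingers":1,"delta_pos":[-0.6,0.02,0.1],"yaw":0.48},
    {"fingers":1,"delta_pos":[-0.75,0.02,0.12],"yaw":0.6},
    {"fingers":1,"delta_pos":[-0.93,0.025,0.137],"yaw":0.685},
    {"fingers":1,"delta_pos":[-0.93,0.025,0.137],"yaw":0.685},
    {"fingers":1,"delta_pos":[-0.93,0.025,0.137],"yaw":0.685},
    {"fingers":1,"delta_pos":[-0.93,0.025,0.137],"yaw":0.685},
  ],
)

```text
clock: 1.85
eef_pos: [0.4744, 0.0632, 0.16]
tool_rot: [0.647, 0.762, -0.0, -0.001]
ft_force: [-0.0, 0.5, 0.2]
grip_width: 0.0855
grasp_force: 0.0
```

```bash
python3 - <<'E'
from go import *
import pickle
c=grab('wrist');save(c,'w_bed');pickle.dump(c,open('w_bed.pkl','wb'));P=cloud(c)
m=zsel(P,(.517,.077),.12,.010,.045); print(' bed',rect(P[m][:,:2]),m.sum())
m=zsel(P,(.517,.077),.12,.026,.045); print(' print',rect(P[m][:,:2]),np.median(P[m][:,2]))
u,v,X=red(c,P,(.472,.062),.031); print(' red',rect(X),u.mean(),v.mean(),len(u))
delta(.4815,-.193,.2,-23)
E
```

```text
bed (array([0.5179, 0.079 ]), array([136. , 176.4]), np.float32(9.2)) 23437
 print (array([0.5173, 0.0794]), array([106.2, 146.2]), np.float32(9.1)) 0.03009365215453974
 red (array([0.4804, 0.0607]), array([37.2, 50. ]), np.float32(99.3)) 325.3808219178082 193.9972602739726 365
clock 1.9 p [0.4743 0.0634 0.1602] yaxis 9.38 tilt 0.05 F [-0.04 -1.57  0.88] w 0.0857 gf 0.0
delta [-0.847  -0.1157 -0.133 ] yaw 0.7195
```

View pics/w_bed.png

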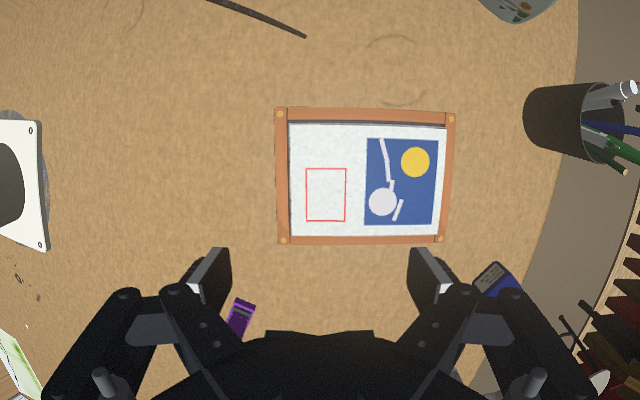

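The wrist view shows the red outline at (325,194), upright within the bed, with the ink bottle at (495,285) outside the path. Next, above the seal.

Request:
jog_arm(
  deltas=[
    {"fingers":1,"delta_pos":[-0.1,-0.01,-0.1],"yaw":0.1},
    {"fingers":1,"delta_pos":[-0.25,-0.03,-0.13],"yaw":0.25},
    {"fingers":1,"delta_pos":[-0.4,-0.05,-0.13],"yaw":0.4},
    {"fingers":1,"delta_pos":[-0.55,-0.07,-0.13],"yaw":0.55},
    {"fingers":1,"delta_pos":[-0.7,-0.1,-0.13],"yaw":0.72},
    {"fingers":1,"delta_pos":[-0.847,-0.116,-0.13],"yaw":0.72},
    {"fingers":1,"delta_pos":[-0.847,-0.116,-0.13],"yaw":0.72},
    {"fingers":1,"delta_pos":[-0.847,-0.116,-0.13],"yaw":0.72},
    {"fingers":1,"delta_pos":[-0.847,-0.116,-0.13],"yaw":0.72},
  ],
)

```text
clock: 2.8
eef_pos: [0.4814, -0.1928, 0.1993]
tool_rot: [0.834, 0.552, 0.0, -0.0]
ft_force: [-0.1, 0.1, 0.1]
grip_width: 0.0856
grasp_force: 0.0
```

```bash
python3 - <<'E'
from go import *
import pickle
c=grab('wrist');save(c,'w_seal');pickle.dump(c,open('w_seal.pkl','wb'));P=cloud(c)
m=zsel(P,(.482,-.193),.03,.088,.11); print('cap',rect(P[m][:,:2]),np.median(P[m][:,2]),m.sum()); v,u=np.nonzero(m); print(u.mean(),v.mean())
m=zsel(P,(.482,-.193),.05,.009,.020); print(' tray',rect(P[m][:,:2]))
delta(.4815,-.193,.2,-23)
E
```

```text
cap (array([ 0.4821, -0.1911]), array([20.4, 30. ]), np.float32(67.5)) 0.09431204060157711 759
319.13965744400525 195.66534914361
 tray (array([ 0.4823, -0.191 ]), array([43.3, 57.1]), np.float32(67.6))
clock 2.85 p [ 0.4815 -0.1927  0.1994] yaxis -23.03 tilt 0.03 F [ 0.18 -0.45  1.11] w 0.0853 gf 0.0
delta [-0.0008  0.0004 -0.0021] yaw -0.0007
```

View pics/w_seal.png

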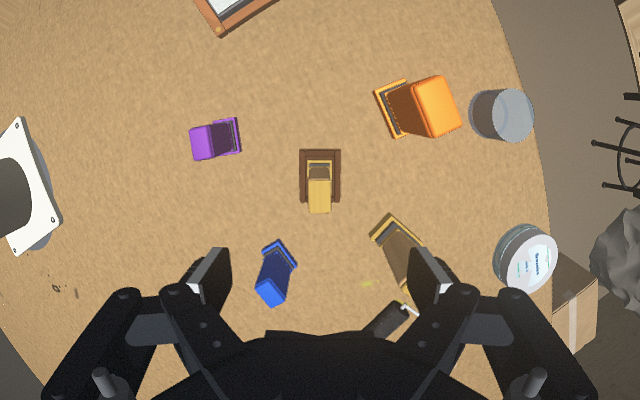

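The wrist view shows the seal's cap at (319,195), centred in its tray, with the neighbours clear of the fingers. I descend and grip.

Request:
jog_arm(
  deltas=[
    {"fingers":0.6,"delta_pos":[0.004,0,0.1],"yaw":0},
    {"fingers":0.6,"delta_pos":[0.004,0,0.2],"yaw":0},
    {"fingers":0.6,"delta_pos":[0.004,0,0.3],"yaw":0},
    {"fingers":0.6,"delta_pos":[0.004,0,0.4],"yaw":0},
    {"fingers":0.6,"delta_pos":[0.004,0,0.47],"yaw":0},
    {"fingers":0.6,"delta_pos":[0.004,0,0.505],"yaw":0},
    {"fingers":0.6,"delta_pos":[0.004,0,0.505],"yaw":0},
    {"fingers":0.6,"delta_pos":[0.004,0,0.505],"yaw":0},
  ],
)

```text
clock: 3.65
eef_pos: [0.4828, -0.1933, 0.0486]
tool_rot: [0.835, 0.551, 0.0, 0.001]
ft_force: [-0.1, -0.3, 0.0]
grip_width: 0.0511
grasp_force: 0.0
```

Request:
jog_arm(
  deltas=[
    {"fingers":0.45,"delta_pos":[0,0,0],"yaw":0},
    {"fingers":0.3,"delta_pos":[0,0,0],"yaw":0},
    {"fingers":0.2,"delta_pos":[0,0,0],"yaw":0},
    {"fingers":0.1,"delta_pos":[0,0,0],"yaw":0},
    {"fingers":0,"delta_pos":[0,0,0],"yaw":0},
    {"fingers":0,"delta_pos":[0,0,0],"yaw":0},
    {"fingers":0,"delta_pos":[0,0,0],"yaw":0},
    {"fingers":0,"delta_pos":[0,0,0],"yaw":0},
    {"fingers":0,"delta_pos":[0,0,0],"yaw":0},
  ],
)

```text
clock: 4.55
eef_pos: [0.4827, -0.1941, 0.0488]
tool_rot: [0.835, 0.55, 0.001, 0.001]
ft_force: [-1.4, 0.8, 6.1]
grip_width: 0.019
grasp_force: 59.1
```

```bash
python3 go.py .4815 -.193 .15 -23; python3 - <<'E'
from go import *
c=grab('wrist');P=cloud(c);m=zsel(P,(.482,-.193),.05,.009,.018); print(' tray',rect(P[m][:,:2]))
m=zsel(P,(.482,-.193),.022,.088,.11); print('cap',rect(P[m][:,:2]),np.median(P[m][:,2]),m.sum());save(c,'w_grip')
E
```

```text
clock 4.55 p [ 0.4827 -0.1941  0.0488] yaxis -23.23 tilt 0.12 F [-1.42  0.79  6.07] w 0.019 gf 59.1
delta [ 0.0019 -0.0044 -0.3375] yaw -0.0051
 tray (array([ 0.4854, -0.1834]), array([42.3, 44.3]), np.float32(157.9))
cap (array([ 0.4829, -0.1913]), array([29.7, 38.3]), np.float32(158.5)) 0.09447712683372371 4856
```

Request:
jog_arm(
  deltas=[
    {"fingers":0,"delta_pos":[0,0,-0.02],"yaw":0},
    {"fingers":0,"delta_pos":[0,0,-0.05],"yaw":0},
    {"fingers":0,"delta_pos":[0,0,-0.09],"yaw":0},
    {"fingers":0,"delta_pos":[0,0,-0.14],"yaw":0},
    {"fingers":0,"delta_pos":[0,0,-0.2],"yaw":0},
    {"fingers":0,"delta_pos":[0,0,-0.26],"yaw":0},
    {"fingers":0,"delta_pos":[0,0,-0.3],"yaw":0},
    {"fingers":0,"delta_pos":[0,0,-0.3],"yaw":0},
    {"fingers":0,"delta_pos":[0,0,-0.3],"yaw":0},
  ],
)

```text
clock: 5.5
eef_pos: [0.4818, -0.1937, 0.1377]
tool_rot: [0.835, 0.55, 0.0, 0.0]
ft_force: [-0.1, 0.1, -3.7]
grip_width: 0.0193
grasp_force: 58.7
```

```bash
python3 go.py .4804 .0607 .14 9.1
```

```text
clock 5.5 p [ 0.4818 -0.1937  0.1377] yaxis -23.22 tilt 0.01 F [-0.09  0.05 -3.72] w 0.0193 gf 58.7
delta [ 0.7775 -0.3388 -0.0077] yaw -0.7182
```

Request:
jog_arm(
  deltas=[
    {"fingers":0,"delta_pos":[0.08,-0.03,0],"yaw":-0.06},
    {"fingers":0,"delta_pos":[0.18,-0.08,0],"yaw":-0.16},
    {"fingers":0,"delta_pos":[0.29,-0.13,0],"yaw":-0.27},
    {"fingers":0,"delta_pos":[0.4,-0.17,0],"yaw":-0.38},
    {"fingers":0,"delta_pos":[0.51,-0.22,0],"yaw":-0.49},
    {"fingers":0,"delta_pos":[0.62,-0.27,0],"yaw":-0.6},
    {"fingers":0,"delta_pos":[0.71,-0.31,0],"yaw":-0.68},
    {"fingers":0,"delta_pos":[0.777,-0.339,0],"yaw":-0.718},
    {"fingers":0,"delta_pos":[0.777,-0.339,0],"yaw":-0.718},
    {"fingers":0,"delta_pos":[0.777,-0.339,0],"yaw":-0.718},
    {"fingers":0,"delta_pos":[0.777,-0.339,0],"yaw":-0.718},
  ],
)

```text
clock: 6.6
eef_pos: [0.4799, 0.0598, 0.1371]
tool_rot: [0.649, 0.761, -0.001, -0.0]
ft_force: [0.2, -0.2, -2.1]
grip_width: 0.0192
grasp_force: 58.8
```

```bash
python3 go.py .4804 .0607 .085 9.1;python3 - <<'E'
from go import *
import pickle
for n in('scene','side','wrist'):
    c=grab(n);save(c,n+'_b');pickle.dump(c,open(n+'_b.pkl','wb'));P=cloud(c)
    for a,b in((.088,.10),(.1,.106),(.112,.12),(.12,.135)):
        m=zsel(P,(.4804,.0607),.035,a,b); print(n,a,rect(P[m][:,:2]) if m.sum()>5 else None,m.sum(), P[m][:,2].min() if m.any() else '')
f=lambda n,x0,y0,w,h:cv2.resize(cv2.imread(f'pics/{n}_b.png')[y0:y0+h,x0:x0+w],(400,300),interpolation=cv2.INTER_CUBIC)
cv2.imwrite('pics/crop2.png',np.vstack([np.hstack([f('scene',200,110,140,105),f('side',235,120,140,105)]),np.hstack([f('wrist',240,140,160,120),f('wrist',160,100,320,240)])]))
E
```

```text
clock 6.6 p [0.4799 0.0598 0.1371] yaxis 9.03 tilt 0.09 F [ 0.16 -0.17 -2.09] w 0.0192 gf 58.8
delta [0.0026 0.0024 0.1735] yaw -0.0015
scene 0.088 (array([0.4723, 0.0525]), array([22. , 46.1]), np.float32(128.8)) 47 0.09213473161465935
scene 0.1 (array([0.4733, 0.0523]), array([23.8, 43.2]), np.float32(132.8)) 50 0.10004430971101008
scene 0.112 (array([0.4739, 0.0537]), array([16.2, 33.3]), np.float32(132.3)) 36 0.11259800704571343
scene 0.12 (array([0.4743, 0.0541]), array([15.3, 33.3]), np.float32(130.1)) 66 0.12017339171254615
side 0.088 (array([0.4722, 0.0535]), array([19.8, 43.2]), np.float32(135.6)) 24 0.09428984396464801
side 0.1 (array([0.4705, 0.0562]), array([22.6, 47.9]), np.float32(133.1)) 35 0.10002182351750655
side 0.112 (array([0.4715, 0.0564]), array([17.2, 37.2]), np.float32(133.3)) 38 0.11206113849941907
side 0.12 (array([0.4731, 0.054 ]), array([17.5, 31.4]), np.float32(137.5)) 60 0.12003055045899619
wrist 0.088 (array([0.4765, 0.0809]), array([ 0.8, 25. ]), np.float32(8.6)) 80 0.09478621251993713
wrist 0.1 (array([0.4781, 0.0708]), array([22.3, 26.4]), np.float32(12.3)) 438 0.10022697764461802
wrist 0.112 (array([0.4772, 0.0764]), array([ 3.5, 20.4]), np.float32(5.6)) 108 0.11204104491658412
wrist 0.12 (array([0.4774, 0.0748]), array([ 4. , 20.3]), np.float32(10.6)) 374 0.12003382254989947
```

View pics/crop2.png

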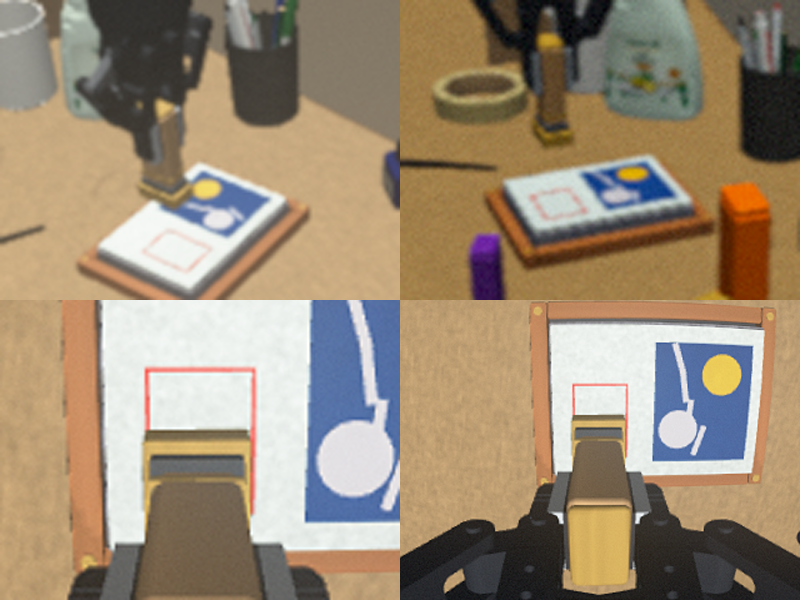

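The crops show the seal held upright over the bed, aligned with the outline (wrist crop: outline (147–255, 370), die front edge parallel to it). I cross-check the outline centre in the two fixed views.

```bash
python3 - <<'E'
from go import *
import pickle
a=np.radians(9.1);ex=np.array([np.cos(a),np.sin(a)]);ey=np.array([-np.sin(a),np.cos(a)])
for n,z in(('scene',.0305),('side',.0305),('wrist',.0305),('w_bed',.0305)):
    c=pickle.load(open((n if n=='w_bed' else n+'_b')+'.pkl','rb')); im=c['image'].astype(int)
    v,u=np.mgrid[0:400,0:640]; X=onplane(c,u,v,z)[...,:2]-[.4804,.0607]; x=X@ex;y=X@ey
    ch=(im[...,0]-im[...,1]).astype(float)
    m=(abs(x)<.03)&(abs(y)<.035)&(cloud(c)[...,2]<.04)
    ch-=np.median(ch[m]); w=np.where(m,np.clip(ch-8,0,None),0)
    out=[]
    for q,o,h,oh in((x,y,.0175,.02),(y,x,.0245,.013)):
        for s in(-1,1):
            k=m&(abs(q-s*h)<.007)&(abs(o)<oh); ww=w[k]
            out.append((round(1000*(q[k]*ww).sum()/max(ww.sum(),1e-9),1),int(ww.sum())))
    print(n,out)
E
```

```text
scene [(np.float64(-16.8), 180), (np.float64(18.7), 187), (np.float64(-25.4), 229), (np.float64(23.9), 129)]
side [(np.float64(-16.9), 381), (np.float64(18.5), 347), (np.float64(-20.8), 153), (np.float64(28.2), 175)]
wrist [(np.float64(-17.6), 4120), (np.float64(17.8), 9588), (np.float64(0.0), 0), (np.float64(24.7), 6421)]
w_bed [(np.float64(-17.7), 7710), (np.float64(17.8), 7970), (np.float64(-24.6), 5240), (np.float64(24.6), 5351)]
```

Request:
jog_arm(
  deltas=[
    {"fingers":0,"delta_pos":[0,0.003,0.04],"yaw":0},
    {"fingers":0,"delta_pos":[0,0.003,0.08],"yaw":0},
    {"fingers":0,"delta_pos":[0,0.003,0.12],"yaw":0},
    {"fingers":0,"delta_pos":[0,0.003,0.15],"yaw":0},
    {"fingers":0,"delta_pos":[0,0.003,0.167],"yaw":0},
    {"fingers":0,"delta_pos":[0,0.003,0.167],"yaw":0},
    {"fingers":0,"delta_pos":[0,0.003,0.167],"yaw":0},
    {"fingers":0,"delta_pos":[0,0.003,0.167],"yaw":0},
  ],
)

```text
clock: 7.55
eef_pos: [0.4818, 0.0608, 0.0882]
tool_rot: [0.649, 0.761, 0.0, 0.0]
ft_force: [-0.4, -0.7, -2.1]
grip_width: 0.019
grasp_force: 58.8
```

```bash
python3 - <<'E'
from go import *
import pickle
F=[]
for i in range(5):
    c=grab(('wrist','scene','side')[i%3]); F.append(bot.get_obs()['ft_force'][2])
    if i<3: save(c,c['name']+'_c');pickle.dump(c,open(c['name']+'_c.pkl','wb'))
    if i==0:
        P=cloud(c)
        for a,b in((.038,.055),(.06,.09)):
            m=zsel(P,(.4775,.079),.017,a,b);print(a,rect(P[m][:,:2]),m.sum(),P[m][:,2].min())
print(np.round(F,2),np.mean(F)); delta(.481,.0605,.08,9.1)
f=lambda n,x0,y0,w,h:cv2.resize(cv2.imread(f'pics/{n}_c.png')[y0:y0+h,x0:x0+w],(400,300),interpolation=cv2.INTER_CUBIC)
cv2.imwrite('pics/crop3.png',np.vstack([np.hstack([f('scene',220,140,100,75),f('side',255,140,100,75)]),np.hstack([f('wrist',260,150,120,90),f('wrist',160,100,320,240)])]))
E
```

```text
0.038 (array([0.4788, 0.0768]), array([13.3, 26.4]), np.float32(14.1)) 219 0.045025839550220936
0.06 (array([0.4789, 0.0769]), array([ 5.2, 21.3]), np.float32(9.7)) 805 0.06000661544391325
[-1.82 -2.78 -2.21 -2.37 -2.35] -2.304432998194257
clock 7.8 p [0.4815 0.0608 0.0879] yaxis 9.1 tilt 0.04 F [ 0.4   0.34 -2.35] w 0.0193 gf 58.8
delta [-0.0007 -0.0018  0.0264] yaw -0.0001
```

View pics/crop3.png

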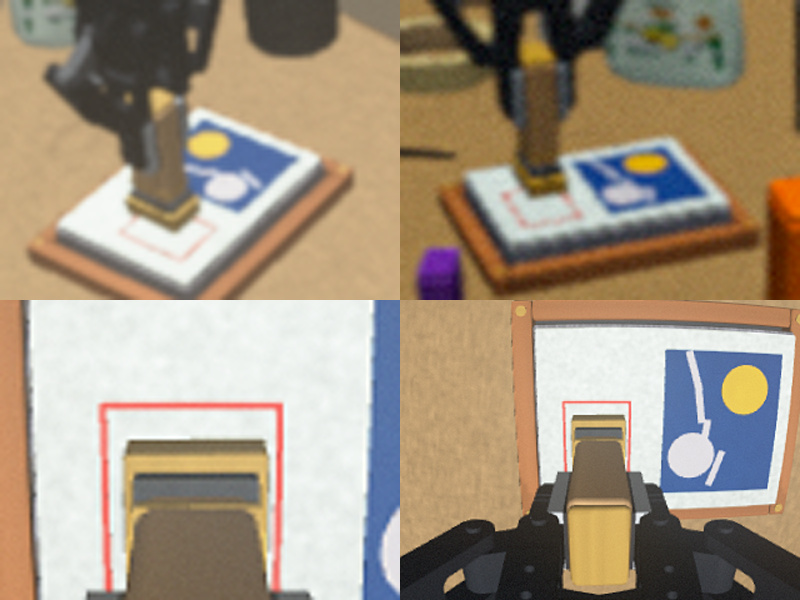

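The seal sits over the outline (wrist crop: die 125–270 px between lines 105–280), less than 1 mm off. I feel downward.

Request:
jog_arm(
  deltas=[
    {"fingers":0,"delta_pos":[0,-0.002,0.008],"yaw":0},
    {"fingers":0,"delta_pos":[0,-0.002,0.016],"yaw":0},
    {"fingers":0,"delta_pos":[0,-0.002,0.024],"yaw":0},
    {"fingers":0,"delta_pos":[0,-0.002,0.03],"yaw":0},
    {"fingers":0,"delta_pos":[0,-0.002,0.03],"yaw":0},
    {"fingers":0,"delta_pos":[0,-0.002,0.03],"yaw":0},
  ],
)

```text
clock: 8.4
eef_pos: [0.4806, 0.0606, 0.0785]
tool_rot: [0.649, 0.761, -0.0, -0.0]
ft_force: [0.1, 0.4, -2.5]
grip_width: 0.0195
grasp_force: 58.8
```

Request:
jog_arm(
  deltas=[
    {"fingers":0,"delta_pos":[0,0,0.003],"yaw":0},
    {"fingers":0,"delta_pos":[0,0,0.006],"yaw":0},
    {"fingers":0,"delta_pos":[0,0,0.008],"yaw":0},
    {"fingers":0,"delta_pos":[0,0,0.008],"yaw":0},
    {"fingers":0,"delta_pos":[0,0,0.008],"yaw":0},
  ],
)

```text
clock: 8.9
eef_pos: [0.4806, 0.0606, 0.0762]
tool_rot: [0.649, 0.761, -0.0, -0.0]
ft_force: [-0.4, 0.5, -2.6]
grip_width: 0.0194
grasp_force: 58.8
```

No contact yet (bottom at about 0.0315).

Request:
jog_arm(
  deltas=[
    {"fingers":0,"delta_pos":[0,0,0.003],"yaw":0},
    {"fingers":0,"delta_pos":[0,0,0.006],"yaw":0},
    {"fingers":0,"delta_pos":[0,0,0.006],"yaw":0},
    {"fingers":0,"delta_pos":[0,0,0.006],"yaw":0},
  ],
)

```text
clock: 9.3
eef_pos: [0.4806, 0.0606, 0.0744]
tool_rot: [0.649, 0.761, -0.0, -0.0]
ft_force: [0.2, 0.5, -1.4]
grip_width: 0.0191
grasp_force: 58.8
```

Request:
jog_arm(
  deltas=[
    {"fingers":0,"delta_pos":[0,0,0.003],"yaw":0},
    {"fingers":0,"delta_pos":[0,0,0.003],"yaw":0},
    {"fingers":0,"delta_pos":[0,0,0.003],"yaw":0},
  ],
)

```text
clock: 9.6
eef_pos: [0.4807, 0.0606, 0.0737]
tool_rot: [0.649, 0.761, 0.0, 0.0]
ft_force: [-2.0, 0.1, 0.6]
grip_width: 0.0195
grasp_force: 59.1
```

Request:
jog_arm(
  deltas=[
    {"fingers":0,"delta_pos":[0,0,0.002],"yaw":0},
    {"fingers":0,"delta_pos":[0,0,0.004],"yaw":0},
    {"fingers":0,"delta_pos":[0,0,0.006],"yaw":0},
    {"fingers":0,"delta_pos":[0,0,0.006],"yaw":0},
    {"fingers":0,"delta_pos":[0,0,0.006],"yaw":0},
  ],
)

```text
clock: 10.1
eef_pos: [0.4807, 0.0606, 0.0721]
tool_rot: [0.649, 0.761, 0.0, 0.0]
ft_force: [-3.2, -0.5, 4.7]
grip_width: 0.0193
grasp_force: 59.7
```

```bash
python3 - <<'E'
from go import *
F=[]
for i in range(4): grab('wrist'); F.append(bot.get_obs()['ft_force'])
print(np.round(F,1).tolist(),np.mean(F,0)); delta(.481,.0605,.08,9.1)
E
```

```text
[[-2.7, -1.5, 6.1], [-1.9, -0.9, 5.2], [-1.8, -1.2, 4.2], [-1.8, -1.2, 5.1]] [-2.05275502 -1.20290024  5.1468743 ]
clock 10.3 p [0.4807 0.0606 0.0721] yaxis 9.09 tilt 0.02 F [-1.84 -1.16  5.13] w 0.0198 gf 59.7
delta [-0.0005  0.0008 -0.0262] yaw -0.0001
```

Request:
jog_arm(
  deltas=[
    {"fingers":0,"delta_pos":[0,0,0.002],"yaw":0},
    {"fingers":0,"delta_pos":[0,0,0.004],"yaw":0},
    {"fingers":0,"delta_pos":[0,0,0.0055],"yaw":0},
    {"fingers":0,"delta_pos":[0,0,0.0055],"yaw":0},
    {"fingers":0,"delta_pos":[0,0,0.0055],"yaw":0},
  ],
)

```text
clock: 10.8
eef_pos: [0.4807, 0.0606, 0.071]
tool_rot: [0.649, 0.761, 0.0, 0.0]
ft_force: [-4.3, -1.1, 9.8]
grip_width: 0.0194
grasp_force: 60.2
```

```bash
python3 - <<'E'
from go import *
F=[]
for i in range(5): grab('wrist'); F.append(bot.get_obs()['ft_force'])
print(np.round(F,1).tolist(),np.mean(F,0)); delta(.481,.0605,.08,9.1)
E
```

```text
[[-3.9, -1.0, 8.6], [-3.5, -1.1, 9.2], [-3.1, -1.1, 9.2], [-3.3, -1.4, 8.8], [-3.1, -1.1, 10.2]] [-3.38856835 -1.14005928  9.21942748]
clock 11.05 p [0.4807 0.0606 0.071 ] yaxis 9.09 tilt 0.04 F [-3.05 -1.09 10.24] w 0.0195 gf 60.2
delta [-0.0004  0.0009 -0.0299] yaw -0.0002
```

Request:
jog_arm(
  deltas=[
    {"fingers":0,"delta_pos":[0,0,0.0015],"yaw":0},
    {"fingers":0,"delta_pos":[0,0,0.0015],"yaw":0},
    {"fingers":0,"delta_pos":[0,0,0.0015],"yaw":0},
    {"fingers":0,"delta_pos":[0,0,0.0015],"yaw":0},
    {"fingers":0,"delta_pos":[0,0,0.0015],"yaw":0},
    {"fingers":0,"delta_pos":[0,0,0.0015],"yaw":0},
    {"fingers":0,"delta_pos":[0,0,0.0015],"yaw":0},
    {"fingers":0,"delta_pos":[0,0,0.0015],"yaw":0},
    {"fingers":0,"delta_pos":[0,0,0.0015],"yaw":0},
    {"fingers":0,"delta_pos":[0,0,0.0015],"yaw":0},
    {"fingers":0,"delta_pos":[0,0,0.0015],"yaw":0},
    {"fingers":0,"delta_pos":[0,0,0.0015],"yaw":0},
  ],
)

```text
clock: 12.25
eef_pos: [0.4807, 0.0606, 0.0707]
tool_rot: [0.649, 0.761, 0.0, 0.0]
ft_force: [-3.9, -1.3, 10.1]
grip_width: 0.0191
grasp_force: 60.3
```

Request:
jog_arm(
  deltas=[
    {"fingers":0,"delta_pos":[0,0,0],"yaw":0},
    {"fingers":0,"delta_pos":[0,0,0],"yaw":0},
    {"fingers":0,"delta_pos":[0,0,0],"yaw":0},
    {"fingers":0,"delta_pos":[0,0,0],"yaw":0},
    {"fingers":0,"delta_pos":[0,0,0],"yaw":0},
    {"fingers":0,"delta_pos":[0,0,0],"yaw":0},
    {"fingers":0,"delta_pos":[0,0,0],"yaw":0},
    {"fingers":0,"delta_pos":[0,0,0],"yaw":0},
    {"fingers":0,"delta_pos":[0,0,0],"yaw":0},
    {"fingers":0,"delta_pos":[0,0,0],"yaw":0},
  ],
)

```text
clock: 13.25
eef_pos: [0.4807, 0.0606, 0.0707]
tool_rot: [0.649, 0.761, 0.0, 0.0]
ft_force: [-3.6, -0.9, 10.1]
grip_width: 0.0191
grasp_force: 60.3
```

Request:
jog_arm(
  deltas=[
    {"fingers":0,"delta_pos":[0,0,-0.006],"yaw":0},
    {"fingers":0,"delta_pos":[0,0,-0.015],"yaw":0},
    {"fingers":0,"delta_pos":[0,0,-0.03],"yaw":0},
    {"fingers":0,"delta_pos":[0,0,-0.06],"yaw":0},
    {"fingers":0,"delta_pos":[0,0,-0.11],"yaw":0},
    {"fingers":0,"delta_pos":[0,0,-0.17],"yaw":0},
    {"fingers":0,"delta_pos":[0,0,-0.22],"yaw":0},
    {"fingers":0,"delta_pos":[0,0,-0.22],"yaw":0},
    {"fingers":0,"delta_pos":[0,0,-0.22],"yaw":0},
  ],
)

```text
clock: 14.15
eef_pos: [0.4808, 0.0607, 0.1356]
tool_rot: [0.649, 0.761, 0.0, 0.0]
ft_force: [-0.6, -1.3, -2.8]
grip_width: 0.0188
grasp_force: 59.0
```

```bash
python3 go.py .4822 -.1937 .1377 -23.2
```

```text
clock 14.15 p [0.4808 0.0607 0.1356] yaxis 9.1 tilt 0.04 F [-0.61 -1.34 -2.84] w 0.0188 gf 59.0
delta [-0.838  -0.1295 -0.007 ] yaw 0.7177
```

Request:
jog_arm(
  deltas=[
    {"fingers":0,"delta_pos":[-0.08,-0.01,0],"yaw":0.06},
    {"fingers":0,"delta_pos":[-0.18,-0.03,0],"yaw":0.15},
    {"fingers":0,"delta_pos":[-0.29,-0.05,0],"yaw":0.25},
    {"fingers":0,"delta_pos":[-0.4,-0.065,0],"yaw":0.35},
    {"fingers":0,"delta_pos":[-0.52,-0.08,0],"yaw":0.45},
    {"fingers":0,"delta_pos":[-0.63,-0.1,0],"yaw":0.55},
    {"fingers":0,"delta_pos":[-0.74,-0.115,0],"yaw":0.65},
    {"fingers":0,"delta_pos":[-0.838,-0.1295,0],"yaw":0.718},
    {"fingers":0,"delta_pos":[-0.838,-0.1295,0],"yaw":0.718},
    {"fingers":0,"delta_pos":[-0.838,-0.1295,0],"yaw":0.718},
    {"fingers":0,"delta_pos":[-0.838,-0.1295,0],"yaw":0.718},
  ],
)

```text
clock: 15.25
eef_pos: [0.4814, -0.1928, 0.1347]
tool_rot: [0.835, 0.551, -0.0, -0.001]
ft_force: [0.1, 1.3, -2.0]
grip_width: 0.0192
grasp_force: 58.9
```

```bash
python3 go.py .4822 -.1938 .067 -23.2
```

```text
clock 15.25 p [ 0.4814 -0.1928  0.1347] yaxis -23.16 tilt 0.12 F [ 0.14  1.26 -1.98] w 0.0192 gf 58.9
delta [-0.002   0.0043  0.2257] yaw 0.0008
```

Down to about 4 mm above the tray walls, then check.

Request:
jog_arm(
  deltas=[
    {"fingers":0,"delta_pos":[-0.002,0.004,0.06],"yaw":0},
    {"fingers":0,"delta_pos":[-0.002,0.004,0.12],"yaw":0},
    {"fingers":0,"delta_pos":[-0.002,0.004,0.17],"yaw":0},
    {"fingers":0,"delta_pos":[-0.002,0.004,0.205],"yaw":0},
    {"fingers":0,"delta_pos":[-0.002,0.004,0.225],"yaw":0},
    {"fingers":0,"delta_pos":[-0.002,0.004,0.225],"yaw":0},
    {"fingers":0,"delta_pos":[-0.002,0.004,0.225],"yaw":0},
    {"fingers":0,"delta_pos":[-0.002,0.004,0.225],"yaw":0},
  ],
)

```text
clock: 16.05
eef_pos: [0.4836, -0.195, 0.0689]
tool_rot: [0.835, 0.55, 0.0, 0.001]
ft_force: [-0.3, -0.5, -2.2]
grip_width: 0.0194
grasp_force: 59.1
```

```bash
python3 - <<'E'
from go import *
delta(.4822,-.1939,.049,-23.2)
f=lambda c,x0,y0,w,h:cv2.resize(np.ascontiguousarray(c['image'][y0:y0+h,x0:x0+w,::-1]),(400,300),interpolation=cv2.INTER_CUBIC)
a=grab('scene');b=grab('side');w=grab('wrist')
cv2.imwrite('pics/crop4.png',np.vstack([np.hstack([f(a,300,210,80,60),f(b,270,205,80,60)]),np.hstack([f(w,260,150,120,90),f(w,160,100,320,240)])]))
E
```

```text
clock 16.05 p [ 0.4836 -0.195   0.0689] yaxis -23.21 tilt 0.1 F [-0.25 -0.52 -2.24] w 0.0194 gf 59.1
delta [ 0.0015 -0.0058  0.0664] yaw -0.0003
```

View pics/crop4.png

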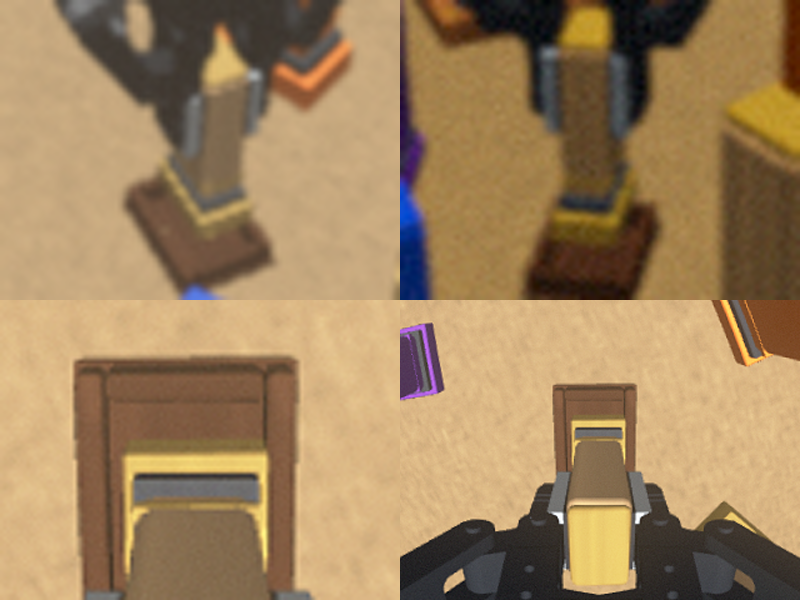

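The wrist crop shows the die (124–268 px) about 1.5 mm right of the tray's middle (77–298 px). I shift by that and lower.

Request:
jog_arm(
  deltas=[
    {"fingers":0,"delta_pos":[0.001,-0.005,0],"yaw":0},
    {"fingers":0,"delta_pos":[0.001,-0.005,0.015],"yaw":0},
    {"fingers":0,"delta_pos":[0.001,-0.005,0.028],"yaw":0},
    {"fingers":0,"delta_pos":[0.001,-0.005,0.028],"yaw":0},
    {"fingers":0,"delta_pos":[0.001,-0.005,0.04],"yaw":0},
    {"fingers":0,"delta_pos":[0.001,-0.005,0.05],"yaw":0},
    {"fingers":0,"delta_pos":[0.001,-0.005,0.058],"yaw":0},
    {"fingers":0,"delta_pos":[0.001,-0.005,0.058],"yaw":0},
    {"fingers":0,"delta_pos":[0.001,-0.005,0.058],"yaw":0},
  ],
)

```text
clock: 17.1
eef_pos: [0.4816, -0.1939, 0.0506]
tool_rot: [0.835, 0.55, -0.0, -0.0]
ft_force: [-0.9, -0.6, -2.5]
grip_width: 0.019
grasp_force: 59.1
```

Request:
jog_arm(
  deltas=[
    {"fingers":0,"delta_pos":[0,0,0.004],"yaw":0},
    {"fingers":0,"delta_pos":[0,0,0.006],"yaw":0},
    {"fingers":0,"delta_pos":[0,0,0.006],"yaw":0},
    {"fingers":0,"delta_pos":[0,0,0.006],"yaw":0},
  ],
)

```text
clock: 17.5
eef_pos: [0.4817, -0.1939, 0.0489]
tool_rot: [0.835, 0.55, 0.0, 0.0]
ft_force: [0.5, 0.8, -3.0]
grip_width: 0.0196
grasp_force: 59.1
```

Request:
jog_arm(
  deltas=[
    {"fingers":0,"delta_pos":[0,0,0.003],"yaw":0},
    {"fingers":0,"delta_pos":[0,0,0.003],"yaw":0},
    {"fingers":0,"delta_pos":[0,0,0.003],"yaw":0},
  ],
)

```text
clock: 17.8
eef_pos: [0.4817, -0.194, 0.0488]
tool_rot: [0.835, 0.55, 0.0, 0.0]
ft_force: [-2.9, 0.7, 6.5]
grip_width: 0.0197
grasp_force: 59.9
```

Seated on the floor. I open gently (the pads swing back on their own) and retreat straight up.

Request:
jog_arm(
  deltas=[
    {"fingers":0.26,"delta_pos":[0,0,-0.002],"yaw":0},
    {"fingers":0.3,"delta_pos":[0,0,-0.002],"yaw":0},
    {"fingers":0.4,"delta_pos":[0,0,-0.002],"yaw":0},
    {"fingers":0.5,"delta_pos":[0,0,-0.002],"yaw":0},
    {"fingers":0.6,"delta_pos":[0,0,-0.002],"yaw":0},
    {"fingers":0.6,"delta_pos":[0,0,-0.002],"yaw":0},
    {"fingers":0.6,"delta_pos":[0,0,-0.002],"yaw":0},
  ],
)

```text
clock: 18.5
eef_pos: [0.4816, -0.1939, 0.0486]
tool_rot: [0.835, 0.55, -0.0, -0.0]
ft_force: [-0.3, 0.8, -0.8]
grip_width: 0.0515
grasp_force: 0.0
```

Request:
jog_arm(
  deltas=[
    {"fingers":0.6,"delta_pos":[0,0,-0.03],"yaw":0},
    {"fingers":0.6,"delta_pos":[0,0,-0.1],"yaw":0},
    {"fingers":0.6,"delta_pos":[0,0,-0.2],"yaw":0},
    {"fingers":0.6,"delta_pos":[0,0,-0.3],"yaw":0},
    {"fingers":0.6,"delta_pos":[0,0,-0.4],"yaw":0},
    {"fingers":0.6,"delta_pos":[0,0,-0.5],"yaw":0},
    {"fingers":0.6,"delta_pos":[0,0,-0.5],"yaw":0},
    {"fingers":0.6,"delta_pos":[0,0,-0.5],"yaw":0},
    {"fingers":0.6,"delta_pos":[0,0,-0.5],"yaw":0},
  ],
)

```text
clock: 19.4
eef_pos: [0.4809, -0.1936, 0.1978]
tool_rot: [0.835, 0.55, -0.0, -0.001]
ft_force: [-0.4, -0.1, -0.1]
grip_width: 0.0513
grasp_force: 0.0
```

```bash
python3 - <<'E'
from go import *
c=grab('wrist');P=cloud(c)
m=zsel(P,(.482,-.193),.03,.088,.11); print('cap',rect(P[m][:,:2]),np.median(P[m][:,2]),m.sum())
m=zsel(P,(.482,-.193),.05,.009,.020); print(' tray',rect(P[m][:,:2]))
f=lambda c,x0,y0,w,h:cv2.resize(np.ascontiguousarray(c['image'][y0:y0+h,x0:x0+w,::-1]),(400,300),interpolation=cv2.INTER_CUBIC)
a=grab('scene');b=grab('side')
cv2.imwrite('pics/crop5.png',np.vstack([np.hstack([f(a,300,210,80,60),f(b,270,205,80,60)]),np.hstack([f(c,260,150,120,90),f(a,240,100,240,180)])]))
delta(.48,-.19,.2)
E
```

```text
cap (array([ 0.4827, -0.1922]), array([19.3, 30.4]), np.float32(66.3)) 0.09427070079255674 794
 tray (array([ 0.4822, -0.1914]), array([44.1, 57.6]), np.float32(66.7))
clock 19.55 p [ 0.4808 -0.1936  0.1973] yaxis -23.22 tilt 0.15 F [-0.91 -0.29 -0.12] w 0.0513 gf 0.0
delta [ 0.0098 -0.0073 -0.0089] yaw 0
```

View pics/crop5.png

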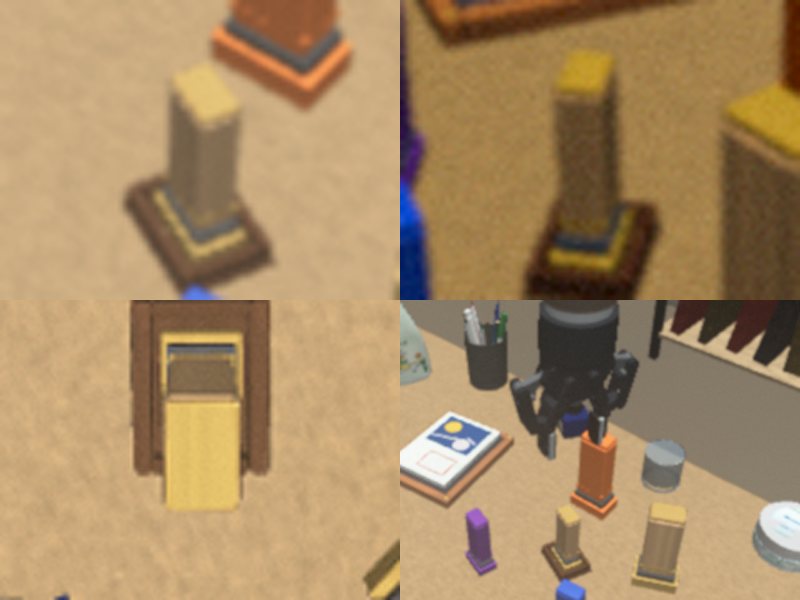

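The seal stands upright, seated in its tray (cap top at 0.094 m, within 1 mm of the tray's centre). The bottle and jar are untouched and the gripper is clear.

```bash
python3 -c "
from workcell import bot
print(bot.job_done())"
```

```text
the job is handed in; nothing more can be done
None
```

The seal was pressed inside the red outline at about 12 to 13 N for over two seconds, lifted cleanly and stood back upright in its rest with the ink bottle and water jar untouched; the job is handed in (no verdict was returned).

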